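# Pin the gate bar of a valve cradle

## Task

Swing the steel gate bar shut across the front of the blue valve cradle, then take the pin with the flat block grip from the rack and thread it down through the bar's eye and the keeper's hole beneath it until its collar sits flush on the bar. The keeper's exact place is not known, so feel for its hole with the pin and do not force it; let go of the pin and leave the other things where they are.

Things in the scene. Friction and masses are not known exactly. Their poses are not given: they have to be found in the camera images.
- cradle: Fixed blue cradle, base plate 200 (x) x 260 (y) x 12 mm; origin at the centre of its underside on the bench, z up. In its frame (mm): the bar's pivot post stands at (-45, 90), radius 20, with a stub of radius 8 up to height 117; the keeper block near (-45, -90); a red valve at about (38, 0), its top at height 90. The bar passes in front of the valve, on the -x side.
- keeper_mid (a point): Middle of the keeper's adjustment, height 80, at cradle (-45, -90) mm; axes as the cradle's. The dark steel keeper block, 80 (x) x 40 (y) mm, top at height 80, is clamped with its centre anywhere from -14 to +14 mm from here along x: unknown, fixed during a run. At its centre is a vertical 14 mm hole with a 0.5 mm chamfer on top, open down to height 12.
- bar (a joint): Angle (rad) of the gate bar about its vertical pivot: 0 with its eye at cradle (-45, -90) mm, growing as it opens towards the cradle's -x; range -0.11 to 0.95. Friction (0.25 N m) keeps it where it is left. Bar 26 mm wide, underside at height 82, top at 96, ending in a 36 mm square eye plate. Over the keeper's hole it reads between -0.08 and 0.08.
- bar_eye (a point): Centre of the eye's mouth on the top face of the bar, 180 mm from the pivot axis. The eye is a vertical through hole of 14 mm diameter with a 1 mm chamfer on top. Its -y axis points from the pivot out along the bar, its z up.
- bar_pivot (a point): Point on the bar's vertical pivot axis at the height of the bar's top face (96 mm).
- pin: Loose steel pin (100 g) upright in one hole of the rack, foot 10 mm above the bench. Origin at the centre of its foot, z up the shank. Shank 12 mm diameter, 55 mm long, the lowest 2 mm tapered to 11 mm; collar 24 mm diameter from height 55 to 59; flat block grip 18 mm (its x) x 30 mm (its y) from 59 to 89: pinch it across its x, firmly (40 N).
- pin_collar (a point): Centre of the underside of the pin's collar, 55 mm above its foot; it rests on the bar's top face when the pin is home.
- rack: Fixed aluminium rack block 50 (x) x 140 (y) x 40 mm; origin at the centre of its underside. Two blind holes of 13 mm diameter, 30 mm deep, at y = -45 and +45 mm; in one stands the pin, in the other the bolt (which is where varies). Both are lifted straight up.
- bolt: Loose hex-head bolt, not to be used: shank 12 mm, head 30 mm across and 12 mm high, overall 67 mm; origin at its foot.
- valve: Bystander: loose red flanged valve 72 mm across, 78 mm high, standing in the cradle; origin at the centre of its underside.
- file: Bystander: hand file with wooden handle, 280 mm long, lying on the bench.
- spanner: Bystander: steel spanner lying on the bench.
- spacer: Bystander: brass ring 60 mm across, 12 mm high.
- oil: Bystander: grey bottle 60 mm across, 150 mm high.
- tin: Bystander: metal tin 72 mm across, 70 mm high.
Not all that is in view belongs to the job. What is shaped like the pin but pink or purple is not meant.

How it is judged (in metres and radians):
On the way, in this order (a step that is already met when the one before it is completed fails the run):
1. the gate bar is swung shut, its eye over the keeper (joint below 0.13 rad) (value of joint bar below 0.13 rad), for 0.2 s.
2. the pin is through bar and keeper with its collar on the bar (horizontal distance between pin_collar and bar_eye below 0.004 m and z of pin_collar in the frame of bar_eye between -0.003 and 0.003 m and angle between pin's own z axis and vertical below 0.08 rad and value of joint bar below 0.13 rad), for 0.2 s.
At the end, for the whole second after the job is handed in: The bar is shut (joint below 0.13 rad) and the pin stands through its eye and the keeper's hole: collar within 3 mm of the bar's top face and within 4 mm of the eye's centre, upright within 0.08 rad, at rest and released (all of step 2 and linear speed of pin below 0.02 m/s); the robot touches nothing.
It fails at once if the pin is forced: more than 40 N between the pin and the cradle, bar or keeper (contact force between pin and cradle above 40 N).
It fails at once if the gripper bears on the cradle, bar or keeper with more than 40 N (contact force between the fingers and cradle above 40 N).
It fails at once if a bystander is moved by more than 30 mm (distance of any of bolt, valve, file, spanner, spacer, oil, tin from where it was at the start of the episode above 0.03 m).
It also fails if it takes over 72 s, if anything falls off the work surface, if the arm or the gripper's body presses on something with over 40 N, if the wrist force passes 120 N, or if a joint passes its speed limit or range.

## Robot

A 6-joint arm with a two-finger parallel gripper is mounted at the origin on the work surface. World frame = base frame: x ahead of the robot, y to its left, z up, the work surface at z = 0. Lengths are in m, angles in degrees, forces in N, time in s.
With the tool pointing down it reaches from about 0.4 to 0.825 m from the base axis. Payload 7 kg.
Tool frame: the origin (TCP) lies midway between the tips of the shut fingers; the grasp point (between the pads) lies 19 mm behind it; z points along the fingers, y is the line along which they close (so a half turn about z gives the same grasp; the last joint's range is limited). The gripper opens to 88 mm and grips with 3 to 60 N. Pads are 19 mm wide; open, the fingers measure 130 mm over their backs; the gripper's body (78 mm by 193 mm) begins 47 mm behind the grasp point.
Start: joints at [16.507, 20.546, 0.682, 0, -70.136, -16.507], TCP at [0.675, -0, 0.227] pointing down, gripper open.
Joint ranges: [-176.03, 176.03], [-82.01, 121.73], [-58.28, 71.71], [-173.87, 95.51], [-174.79, -0.11], [-173.66, 173.66]. Speed limits (degrees/s): [136.94, 136.94, 172.46, 180, 180, 180].

## Interface

Orientations are given as [roll, pitch, yaw] about the fixed x, y, z axes, in that order (R = Rz(yaw) Ry(pitch) Rx(roll)).
In Python, from plant import ctrl gives the robot as it stands. The module is installed in compiled form; this text tells all that it offers.
- The arm moves only by the tool send_rows, never from a script. Its argument "plan" is a list that holds one entry, the list of rows, each a list of 6 numbers: the shift along the tool's x, y, z in cm, then the turn, a rotation vector about the tool's x, y, z in degrees. A call has 1 to 8 rows; each row is the pose to reach, as a shift and turn from the pose commanded when the call began, along the tool's axes at that moment; what a row does not reach only later rows make up. A row lasts 1/12 s, in which the tool goes at most 41.7 mm and 7.16 degrees, less where a joint would pass 70% of its speed; a pose out of reach is approached as far as the arm can. A call with a gripper value outside its range is refused whole. "fingers" is the opening, from 0 (shut) to 1 (fully open), set as the call begins (left out, the last holds). The fingers move at their own pace and stop on an object; the grip force is fixed at half the most. Time passes only in rows, so rows that repeat a pose let the fingers close. It gives the time, the measured TCP pose, the force, the opening and the grip force at its end, in the units of the state.
- ctrl.get_obs(): the state, without advancing time (a new reading comes with each control period).
- ctrl.snapshot(name): name is "scene" or "side" or "wrist"; returns a dict with "img" (400x640x3 uint8, red, green, blue), "K" (3x3 intrinsics, pixels), "k1" (the pictures are not rectified: a ray, as slopes to the right and down, at radius r is drawn at 1 + k1 r^2 times it, then the intrinsics apply), "pose" (4x4, takes a point from camera to world coordinates). Camera axes: x right, y down, z forward; pixel columns grow to the right and rows downward; lengths in m; the calibration is good to about 2 mm. A picture is of the moment at which its call begins. There is no depth.
- ctrl.close_job(): hands the job in; it is judged then, once.
The state is a dict: "clock": time; "joint_pos": joint angles; "qvel": joint speeds; "tau": joint torques, N m; "tool_pos": TCP position; "orientation": TCP orientation; "force": force on the tool from outside, world axes, zero at the start; "moment": the same for the moment, N m; "opening": finger opening in m; "gripper_force": force on a finger pad.
Only numpy, scipy, OpenCV 4.12 (cv2) and the standard library are available. Lean on these libraries where they do the work, as an engineer would, in place of code of your own. Each camera call takes 0.05 s, during which the arm holds its last target. There are 200 camera calls.

## Working session

There is one attempt and no reset: what is moved stays moved. The work goes in short steps, Python scripts to look and compute and a tool call to move; the robot and the scene stay as the last step left them, time stands still between calls to the robot, and variables do not carry over. Pictures are saved under pics/ and viewed, at most 11 in all, crops included, and the job is handed in when it is done.

Besides the shell and the picture viewer there is one more tool, called after "Emit:" as a command line: name --argument value ..., lists and objects as JSON in quotes. send_rows: Moves the arm, as the interface text tells. Its arguments: {"type":"object","properties":{"plan":{"type":"array","items":{"type":"array","items":{"type":"array","items":{"type":"number"}}}},"fingers":{"type":"number"}},"required":["plan"]}

```bash
mkdir -p pics; cat > h.py <<'E'
import numpy as np, cv2
from plant import ctrl
def snap(n,f=None):
    s=ctrl.snapshot(n)
    if f: cv2.imwrite('pics/'+f,s['img'][:,:,::-1])
    np.savez(''+(f or n)+'.npz',**s)
    return s
def ray(s,u,v):
    K=s['K'];xd=np.array([(u-K[0,2])/K[0,0],(v-K[1,2])/K[1,1]]);x=xd.copy()
    for _ in range(30): x=xd/(1+float(s['k1'])*(x@x))
    T=s['pose'];return T[:3,3],T[:3,:3]@np.array([x[0],x[1],1])
def onz(s,u,v,z):
    o,d=ray(s,u,v);return o+d*(z-o[2])/d[2]
def proj(s,p):
    T=s['pose'];q=T[:3,:3].T@(np.asarray(p)-T[:3,3]);x=q[:2]/q[2];x=x*(1+float(s['k1'])*(x@x));K=s['K']
    return np.array([K[0,0]*x[0]+K[0,2],K[1,1]*x[1]+K[1,2]])
def tri(s1,p1,s2,p2):
    o1,d1=ray(s1,*p1);o2,d2=ray(s2,*p2)
    t=np.linalg.lstsq(np.c_[d1,-d2],o2-o1,rcond=None)[0];a=o1+t[0]*d1;b=o2+t[1]*d2
    return (a+b)/2,np.linalg.norm(a-b)
E
python3 - <<'E'
from h import *
for n in ['scene','side','wrist']:
    s=snap(n,n+'0.png');print(n,s['pose'][:3].round(3).tolist(),s['K'][0,0],s['k1'])
print(ctrl.get_obs())
a=[cv2.imread(f'pics/{n}0.png') for n in ['scene','side']]
E
```

```text
scene [[-0.102, 0.592, -0.8, 1.301], [0.994, 0.043, -0.095, 0.075], [-0.022, -0.805, -0.593, 0.643]] 389.4505078277678 -0.006471171368020151
side [[-0.909, -0.223, 0.352, 0.157], [-0.417, 0.457, -0.786, 0.885], [0.014, -0.861, -0.508, 0.682]] 503.514536388937 -0.07336185157444775
wrist [[-1.0, 0.001, -0.001, 0.675], [0.001, 0.963, 0.268, -0.072], [0.002, 0.268, -0.963, 0.384]] 300.32582841423675 -0.005507769491714154
{'clock': 0.15, 'joint_pos': array([ 1.65068884e+01,  2.05827911e+01,  6.45145945e-01, -1.54808198e-02,
       -7.01355434e+01, -1.65072880e+01]), 'qvel': array([ 0.00072026, -0.1339306 ,  0.13226831,  0.06893477,  0.10055427,
       -0.06601577]), 'tau': array([ 1.39394037e-04, -5.83274567e+01,  2.93289685e+01,  7.00122759e+00,
        8.75052094e-03, -9.76538854e-05]), 'tool_pos': array([ 6.74622995e-01, -2.38630543e-05,  2.25821232e-01]), 'orientation': array([ 1.79925692e+02, -6.84265864e-03, -9.00056648e+01]), 'force': array([-0.60234209, -0.45607357,  0.22633769]), 'moment': array([0.0122534 , 0.05009105, 0.02553915]), 'gripper_force': 0.0, 'opening': 0.08735962906133153}
```

View pics/scene0.png

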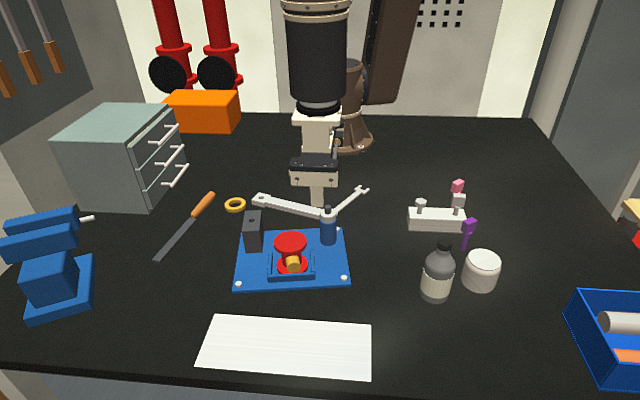

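View pics/side0.png

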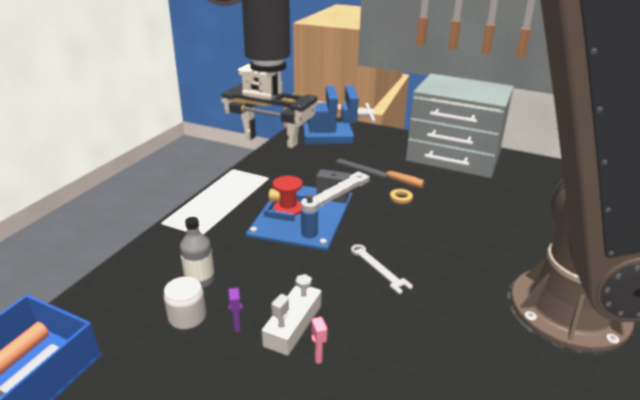

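The scene view shows the cradle (blue plate at ~(292,260)), the pivot post at (328,225), the eye at (260,198), and the keeper at (253,230). The rack is at (437,218).

Pin candidates:
- Grey flat block in the rack at (458,203)
- Grey low head in the rack at (420,205), probably the bolt
- Pink look-alike at (457,186)
- Purple look-alike at (469,226)

The grey flat block at (458,203) fits the description, so I'll check it in one close crop.

```bash
python3 - <<'E'
import cv2,numpy as np
a=cv2.imread('pics/scene0.png');b=cv2.imread('pics/side0.png')
A=cv2.resize(a[180:300,225:355],None,fx=3,fy=3,interpolation=3)
B=cv2.resize(a[170:260,395:495],None,fx=4,fy=4,interpolation=3)
A=cv2.copyMakeBorder(A,0,0,0,0,0);B=cv2.resize(B,(400,360))
C=cv2.resize(b[270:370,220:340],None,fx=2,fy=2,interpolation=3);D=cv2.resize(b[160:250,240:380],None,fx=2.2,fy=2.2,interpolation=3)
o=np.zeros((565,800,3),np.uint8);o[:360,:390]=A;o[:360,395:795]=B;o[362:562,:240]=C;o[362:560,250:558]=D
cv2.imwrite('pics/crop1.png',o)
E
```

```text
(no output)
```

View pics/crop1.png

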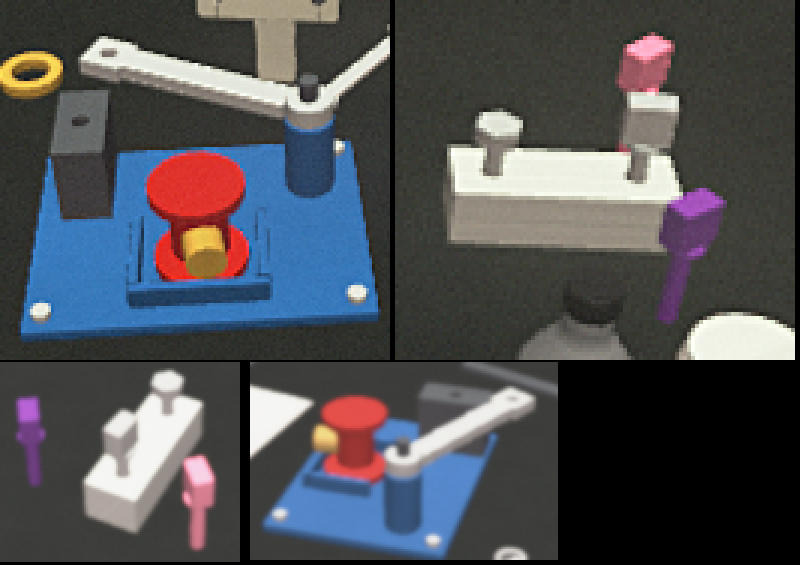

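View pics/wrist0.png

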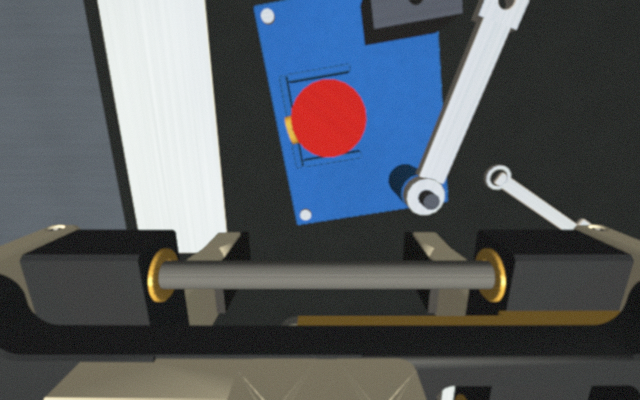

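The crop shows the low hex-head bolt on the left of the rack, and the pin's flat grey block with its collar at the right, at about (458,203). The pink and purple look-alikes stand outside the rack. The keeper hole is visible at scene (252,220) and the eye at (260,197). The wrist view shows the pivot at (431,200) and the valve top at (329,118).

```bash
python3 - <<'E'
from h import *
L=lambda n:dict(np.load(n+'0.png.npz'))
s,w,d=L('scene'),L('wrist'),L('side')
def q(n,a,c): print(n,c.round(4).tolist())
q('pivot w',0,onz(w,431,200,.117));q('pivot s',0,onz(s,328,206.7,.117));
q('pivot d',0,onz(d,(403-250)/2.2+240,(443-362)/2.2+160,.117))
q('eye s',0,onz(s,260.3,197,.096));q('eye d',0,onz(d,(512-250)/2.2+240,(398-362)/2.2+160,.096));q('eye w',0,onz(w,507,2,.096))
q('keep s',0,onz(s,251.7,220.3,.08));q('keep w',0,onz(w,417,0,.08))
q('valve w',0,onz(w,329,118,.09))
for p in [(267,15),(305,215)]:q('screw w',0,onz(w,*p,.014))
for p in [(40,310),(357,292),(339,146)]:q('screw s',0,onz(s,p[0]/3+225,p[1]/3+180,.014))
# rack
B=lambda x,y:((x-395)/4+395,y/4+170)
q('pin top s',0,onz(s,*B(651,97),.099));q('pinbody s centre',0,onz(s,*B(650,122),.085))
q('pin top d',0,onz(d,121/2+220,(420-362)/2+270,.099))
for p in [(449,150),(668,157),(682,193),(450,188)]:q('rack s',0,onz(s,*B(*p),.04))
for p in [(85,486),(137,507),(204,404),(152,390)]:q('rack d',0,onz(d,p[0]/2+220,(p[1]-362)/2+270,.04))
q('bolt s',0,onz(s,*B(500,118),.077));q('pink s',0,onz(s,457,193,.07));q('pur s',0,onz(s,*B(668,320),.0));q('pink d',0,onz(d,319,360,.0))
E
```

```text
pivot w [0.578, 0.0027, 0.117]
pivot s [0.5781, 0.0065, 0.117]
pivot d [0.574, 0.0108, 0.117]
eye s [0.5204, -0.1683, 0.096]
eye d [0.5224, -0.1671, 0.096]
eye w [0.5219, -0.165, 0.096]
keep s [0.595, -0.1738, 0.08]
keep w [0.5939, -0.1715, 0.08]
valve w [0.6721, -0.0703, 0.09]
screw w [0.7392, -0.1787, 0.014]
screw w [0.7022, 0.0516, 0.014]
screw s [0.7347, -0.1774, 0.014]
screw s [0.6981, 0.0512, 0.014]
screw s [0.53, 0.0268, 0.014]
pin top s [0.4781, 0.3209, 0.099]
pinbody s centre [0.4849, 0.3217, 0.085]
pin top d [0.482, 0.3171, 0.099]
rack s [0.4607, 0.2065, 0.04]
rack s [0.4583, 0.346, 0.04]
rack s [0.4963, 0.3474, 0.04]
rack s [0.5018, 0.2039, 0.04]
rack d [0.5026, 0.3481, 0.04]
rack d [0.4505, 0.3503, 0.04]
rack d [0.4539, 0.2051, 0.04]
rack d [0.5083, 0.2082, 0.04]
bolt s [0.4754, 0.2329, 0.077]
pink s [0.4288, 0.3299, 0.07]
pur s [0.5713, 0.3326, 0.0]
pink d [0.402, 0.3303, 0.0]
```

Emit:
send_rows --plan '[[[3,3.5,1,0,0,5],[6,7,2.5,0,0,10],[9,10,4,0,0,14],[12,13,5.5,0,0,18],[12.9,14.1,6.6,0,0,18],[12.9,14.1,6.6,0,0,18],[12.9,14.1,6.6,0,0,18]]]' --fingers 0.5

```text
clock: 0.73
tool_pos: [0.5321, -0.1302, 0.16]
orientation: [179.9, -0.0, -108.1]
force: [1.4, 1.2, 0.3]
opening: 0.0472
gripper_force: 0.0
```

```bash
cat >> h.py <<'E'
from scipy.spatial.transform import Rotation as Ro
def go(x,y,z,yaw):
    o=ctrl.get_obs();R=Ro.from_euler('xyz',o['orientation'],degrees=True)
    T=Ro.from_euler('xyz',[180,0,yaw],degrees=True)
    print('at',o['tool_pos'].round(4),o['orientation'].round(2),'t',round(o['clock'],2),'rows cm/deg:',(R.inv().apply(np.array([x,y,z])-o['tool_pos'])*100).round(2),(R.inv()*T).as_rotvec(degrees=True).round(2))
E
python3 - <<'E'
from h import *
w=snap('wrist','w1.png');go(.534,-.129,.16,-108.4)
E
```

```text
at [ 0.5338 -0.1295  0.1607] [-1.7999e+02 -1.0000e-02 -1.0804e+02] t 0.78 rows cm/deg: [-0.06 -0.    0.07] [-0.01 -0.01  0.36]
```

View pics/w1.png

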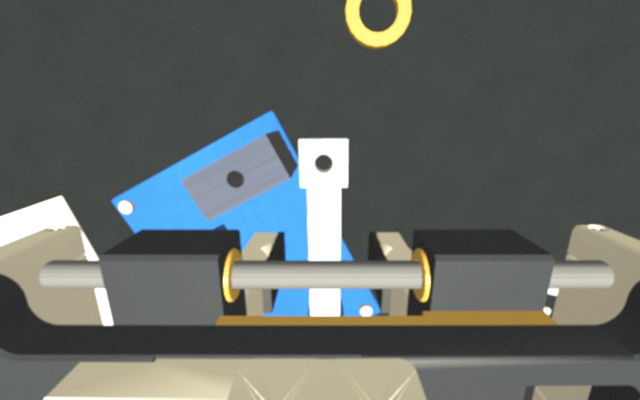

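The view shows the bar between the open fingers, with the eye at (323,163), the keeper hole at (235,179) and base screws at (126,207) and (366,312).

```bash
python3 - <<'E'
from h import *
w=dict(np.load('w1.png.npz'));g=cv2.cvtColor(w['img'],cv2.COLOR_RGB2GRAY).astype(float)
def blob(u,v,r,th):
    m=np.zeros(g.shape,np.uint8);sub=g[v-r:v+r+1,u-r:u+r+1];m[v-r:v+r+1,u-r:u+r+1]=sub<th
    n,l,st,c=cv2.connectedComponentsWithStats(m);k=l[v,u];print(st[k],sub.min(),np.median(sub));return c[k]
e=blob(323,163,11,110);k=blob(235,179,12,45)
E_=onz(w,*e,.096);Kp=onz(w,*k,.080);print(e,k,E_.round(4),Kp.round(4))
P=np.array([.578,.0045]);
for n,q in (('eye',E_),('keep',Kp)):
    d=q[:2]-P;print(n,np.hypot(*d).round(4),np.degrees(np.arctan2(d[1],d[0])).round(2))
E
```

```text
[316 156  15  14 168] 67.0 233.0
[     0      0    640    400 256000] 61.0 150.0
[323.11904762 162.42857143] [319.5 199.5] [ 0.5224 -0.1678  0.096 ] [ 0.5357 -0.1375  0.08  ]
eye 0.1811 -107.88
keep 0.1481 -106.58
```

```bash
python3 - <<'E'
from h import *
w=dict(np.load('w1.png.npz'));g=cv2.cvtColor(w['img'],cv2.COLOR_RGB2GRAY)
print(g[170:190:2,224:248:2])
m=np.zeros_like(g);m[168:191,222:249]=(g[168:191,222:249]<92)
n,l,st,c=cv2.connectedComponentsWithStats(m);i=1+st[1:,4].argmax();print(st[i],c[i]);Kp=onz(w,*c[i],.08);d=Kp[:2]-[.578,.0045];print(Kp,np.hypot(*d),np.degrees(np.arctan2(d[1],d[0])))
E
```

```text
[[152 154 154 152 132 128 138 147 157 160 157 152]
 [157 155 141 102  76  64  74  93 129 152 153 150]
 [157 149 100  65  61  68  61  70  82 125 151 154]
 [158 138  78  69  65  71  65  71  68  94 142 156]
 [159 129  72  67  73  71  72  74  70  82 134 160]
 [157 128  74  68  70  69  72  69  74  78 137 159]
 [156 143  91  71  75  74  73  70  73  87 146 155]
 [157 153 132  83  73  72  72  65  74 113 152 158]
 [160 158 155 133 104  82  77  90 117 150 156 157]
 [158 157 159 159 152 145 140 142 154 157 156 155]]
[228 172  15  15 188] [234.88297872 178.88829787]
[ 0.59516332 -0.17517321  0.08      ] 0.18049111084054734 -84.54336654902158
```

Emit:
send_rows --plan '[[[0,0,2,0,0,0],[0,0,4,0,0,0],[0,0,6,0,0,0],[0,0,7,0,0,0],[0,0,7.4,0,0,0],[0,0,7.4,0,0,0]]]' --fingers 0.4

```text
clock: 1.28
tool_pos: [0.5343, -0.1286, 0.086]
orientation: [179.9, -0.0, -107.9]
force: [-0.4, -0.5, 0.3]
opening: 0.0352
gripper_force: 0.0
```

Emit:
send_rows --plan '[[[-0.02,-0.73,0,0,0,-3],[-0.08,-1.46,0,0,0,-6],[-0.17,-2.19,0,0,0,-9],[-0.31,-2.91,0,0,0,-12],[-0.48,-3.62,0,0,0,-15],[-0.69,-4.33,0,0,0,-18],[-0.93,-5.02,0,0,0,-21],[-1.21,-5.69,0,0,0,-24]]]'

```text
clock: 1.95
tool_pos: [0.5923, -0.1348, 0.0876]
orientation: [-180.0, 0.0, -83.8]
force: [-1.8, 1.6, -0.6]
opening: 0.0349
gripper_force: 1.0
```

```bash
cat >> h.py <<'E'
def eye(w,thr=110,z=.096):
    u,v=np.round(proj(w,[*eye.g,z])).astype(int);g=cv2.cvtColor(w['img'],cv2.COLOR_RGB2GRAY)
    m=(g<thr).astype(np.uint8);
    n,l,st,c=cv2.connectedComponentsWithStats(m)
    for i in range(1,n):
        if 60<st[i,4]<1500 and np.hypot(*(c[i]-[u,v]))<60: q=onz(w,*c[i],z);d=q[:2]-[.578,.0045];print(st[i],c[i].round(1),q.round(4),'r',np.hypot(*d).round(4),'ang',np.degrees(np.arctan2(d[1],d[0])).round(2))
eye.g=(.594,-.175)
E
python3 - <<'E'
from h import *
w=snap('wrist','w2.png');eye(w);go(.5914,-.1349,.087,-84.5);print(ctrl.get_obs()['force'].round(2))
E
```

```text
[325 169  25  25 454] [336.8 181. ] [ 0.5917 -0.1754  0.096 ] r 0.1804 ang -85.66
at [ 0.5939 -0.1348  0.0877] [-1.7992e+02 -2.0000e-02 -8.3600e+01] t 2.0 rows cm/deg: [-0.02  0.25  0.07] [-0.08 -0.02  0.9 ]
[ 1.66  0.11 -0.42]
```

View pics/w2.png

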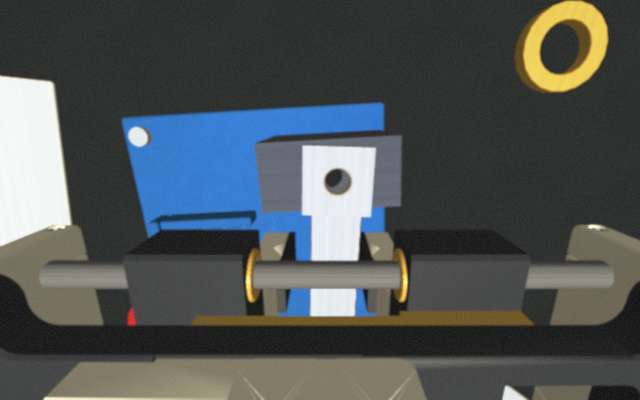

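The bar is nearly over the keeper, with the eye at (337,181). Measuring again now that the arm has settled.

```bash
python3 - <<'E'
from h import *
w=snap('wrist','w3.png');eye(w);print('target px of hole', proj(w,[.5952,-.1752,.08]),proj(w,[.5952,-.1752,.096]));go(.5914,-.1349,.087,-84.5)
u,v=337,181;cv2.imwrite('pics/c3.png',cv2.resize(w['img'][v-60:v+40,u-90:u+90,::-1],None,fx=4,fy=4,interpolation=2))
E
```

```text
[325 169  25  25 468] [336.5 181.1] [ 0.5936 -0.1753  0.096 ] r 0.1805 ang -85.06
target px of hole [332.68557788 174.94166085] [333.29815303 180.88880188]
at [ 0.5935 -0.1349  0.0877] [-1.799e+02 -2.000e-02 -8.391e+01] t 2.05 rows cm/deg: [-0.02  0.21  0.07] [-0.1  -0.02  0.59]
```

View pics/c3.png

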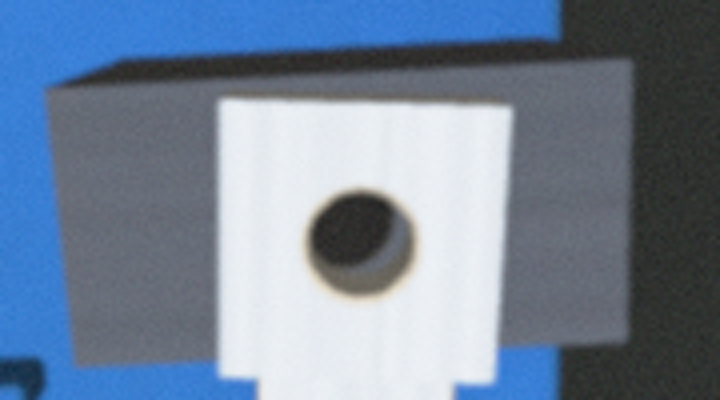

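The crop shows the eye about 1.6 mm short: the dark keeper hole is offset to the left of the eye. Nudging it across.

Emit:
send_rows --plan '[[[0,-0.08,0,0,0,-0.3],[0,-0.16,0,0,0,-0.6],[0,-0.16,0,0,0,-0.6],[0,-0.16,0,0,0,-0.6]]]'

```text
clock: 2.38
tool_pos: [0.5935, -0.1349, 0.087]
orientation: [-180.0, -0.0, -83.4]
force: [0.1, -0.5, -0.1]
opening: 0.0351
gripper_force: 0.0
```

```bash
python3 - <<'E'
from h import *
w=snap('wrist','w4.png');eye(w);eye(w,90,.08);print('target px', proj(w,[.5952,-.1752,.096]));go(.5914,-.1349,.087,-84.5);print(ctrl.get_obs()['force'])
E
```

```text
[324 170  25  24 466] [335.8 181.5] [ 0.5936 -0.1753  0.096 ] r 0.1805 ang -85.04
[324 170  21  19 299] [334.2 178.8] [ 0.5938 -0.1734  0.08  ] r 0.1786 ang -84.93
target px [332.65197046 181.37091076]
at [ 0.5934 -0.1349  0.0869] [-179.97   -0.    -83.43] t 2.43 rows cm/deg: [-0.03  0.2  -0.01] [-0.03 -0.    1.07]
[ 0.00525582  0.29552665 -0.00247054]
```

Emit:
send_rows --plan '[[[0,-0.1,0,0,0,-0.2],[0,-0.2,0,0,0,-0.5],[0,-0.24,0,0,0,-0.5],[0,-0.24,0,0,0,-0.5],[0,-0.24,0,0,0,-0.5]]]'

```text
clock: 2.85
tool_pos: [0.5956, -0.1347, 0.0865]
orientation: [180.0, -0.0, -82.9]
force: [-2.3, 0.0, 1.6]
opening: 0.0349
gripper_force: 0.9
```

```bash
python3 - <<'E'
from h import *
w=snap('wrist','w5.png');eye(w);eye(w,90,.08);print('target px', proj(w,[.5952,-.1752,.096]));go(.5914,-.1349,.087,-84.5);print(ctrl.get_obs()['force'])
E
```

```text
[325 170  25  25 487] [336.9 181.9] [ 0.5956 -0.1751  0.096 ] r 0.1805 ang -84.4
[325 170  24  19 347] [336.8 179.2] [ 0.5949 -0.1732  0.08  ] r 0.1785 ang -84.58
target px [337.70357565 181.78143042]
at [ 0.5956 -0.1347  0.0865] [179.98  -0.   -82.91] t 2.9 rows cm/deg: [-0.04  0.42 -0.05] [ 0.02 -0.    1.59]
[-1.42256311 -0.88043671  0.95945401]
```

Emit:
send_rows --plan '[[[0,0.42,0,0,0,1.5],[0,0.42,0,0,0,1.5],[0,0.42,-3,0,0,1.5],[0,0.42,-7,0,0,1.5],[0,0.42,-11,0,0,1.5],[0,0.42,-15,0,0,1.5],[0,0.42,-16.5,0,0,1.5]]]' --fingers 0.45

```text
clock: 3.48
tool_pos: [0.5942, -0.1356, 0.2584]
orientation: [-179.5, -0.1, -84.3]
force: [1.6, 0.2, 0.3]
opening: 0.0395
gripper_force: 0.0
```

Emit:
send_rows --plan '[[[-3,0.3,0,0,0,1],[-7,0.7,0,0,0,2],[-11,1.1,0,0,0,3],[-15,1.5,0,0,0,3],[-19,1.9,0,0,0,3],[-23,2.3,0,0,0,3],[-27,2.7,0,0,0,3],[-31,3.1,0,0,0,3]]]'

```text
clock: 4.15
tool_pos: [0.5301, 0.1725, 0.252]
orientation: [-179.9, 0.0, -87.3]
force: [-0.0, 0.2, -0.2]
opening: 0.0393
gripper_force: 0.0
```

```bash
python3 - <<'E'
from h import *
go(.48,.36,.25,-88)
E
```

```text
at [0.5301 0.1725 0.252 ] [-1.7994e+02  5.0000e-02 -8.7350e+01] t 4.15 rows cm/deg: [-18.97   4.13   0.21] [-0.06  0.05  0.65]
```

Emit:
send_rows --plan '[[[-4,0.9,0,0,0,0.5],[-8,1.8,0,0,0,0.5],[-12,2.7,0,0,0,0.5],[-16,3.5,0,0,0,0.5],[-19,4.1,0,0,0,0.5],[-19,4.1,0,0,0,0.5],[-19,4.1,0,0,0,0.5]]]'

```text
clock: 4.73
tool_pos: [0.4803, 0.3601, 0.2511]
orientation: [180.0, -0.0, -87.7]
force: [-0.4, -0.4, -0.2]
opening: 0.0392
gripper_force: 0.0
```

```bash
python3 - <<'E'
from h import *
ctrl.snapshot('side')
w=snap('wrist','w6.png');go(.48,.36,.25,-88);print(proj(w,[.48,.32,.099]))
E
```

```text
at [0.4809 0.3582 0.2514] [ 1.7999e+02 -1.0000e-02 -8.7860e+01] t 4.83 rows cm/deg: [-0.19  0.09  0.14] [ 0.01 -0.01  0.14]
[328.66127369 149.60499175]
```

View pics/w6.png

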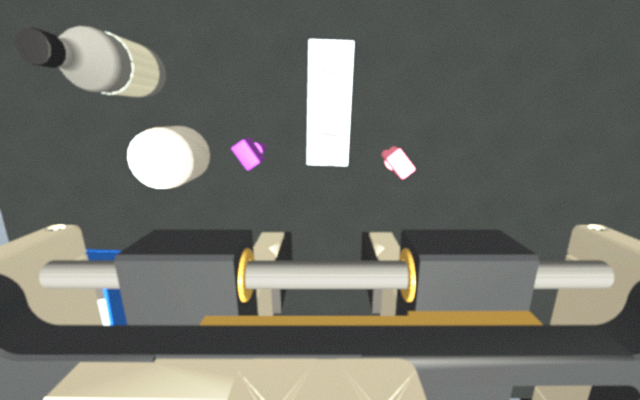

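The wrist view shows the rack at (330,103), with the pin's place near (329,150), the purple decoy at (247,153) and the pink one at (400,162). The pin top is washed out against the rack, so I'll stretch the contrast in a crop.

```bash
python3 - <<'E'
from h import *
w=dict(np.load('w6.png.npz'));g=cv2.cvtColor(w['img'],cv2.COLOR_RGB2GRAY)[30:180,285:375]
print(np.percentile(g,[50,60,70,80,90,99]))
a=np.clip((g.astype(float)-205)*5,0,255).astype(np.uint8)
cv2.imwrite('pics/c6.png',cv2.resize(a,None,fx=3.8,fy=3.8,interpolation=2))
E
```

```text
[ 85. 254. 255. 255. 255. 255.]
```

View pics/c6.png

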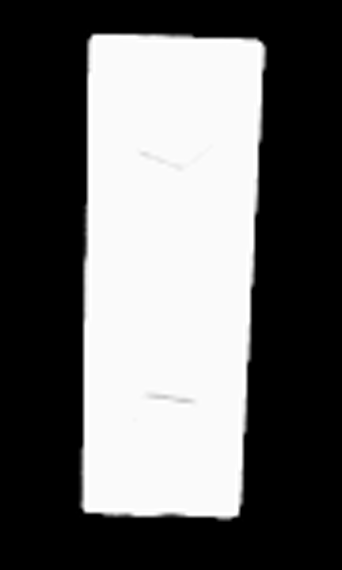

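The stretched crop shows two faint edges on the rack. The "V" of the hex head (the bolt) is at about (332,72). The straight near edge of the pin's block runs from (323,134) to (336,136), slightly turned.

```bash
python3 - <<'E'
from h import *
w=dict(np.load('w6.png.npz'));g=cv2.cvtColor(w['img'],cv2.COLOR_RGB2GRAY)
m=np.zeros_like(g);m[30:180,285:375]=(g[30:180,285:375]>160)
c=max(cv2.findContours(m,0,2)[0],key=cv2.contourArea)
P=np.array([onz(w,*p[0],.04)[:2] for p in c]).astype(np.float32)
r=cv2.minAreaRect(P*1000);print(r)
a,b=onz(w,323.4,133.9,.099),onz(w,336.1,135.8,.099);print(a,b,np.degrees(np.arctan2(*(a-b)[[1,0]])),(a+b)/2)
b1=[onz(w,285+x/3.8,30+y/3.8,.077) for x,y in [(138,150),(183,168),(213,146)]];print(b1)
s,d=dict(np.load('scene0.png.npz')),dict(np.load('side0.png.npz'))
# block body mid: scene px (centre of visible silhouette), side
print(tri(s,(458.4,200),d,(280.5,304)))
for n in (s,d):
  print([proj(n,[.479,.32,z]).round(1).tolist() for z in (.05,.099)])
E
```

```text
((481.2050476074219, 274.8742370605469), (53.14086151123047, 142.61480712890625), 0.2922396659851074)
[0.48594883 0.30445117 0.099     ] [0.47302589 0.30584605 0.099     ] -6.160559700337788 [0.47948736 0.30514861 0.099     ]
[array([0.49052791, 0.24108969, 0.077     ]), array([0.47818735, 0.24515168, 0.077     ]), array([0.47034301, 0.23931833, 0.077     ])]
(array([0.48319968, 0.31913299, 0.08698444]), np.float64(0.004344803439768281))
[[455.0, 210.5], [458.7, 194.4]]
[[282.0, 321.6], [281.2, 300.5]]
```

```bash
python3 - <<'E'
from h import *
go(.481,.320,.13,-95);go(.481,.320,.0735,-95)
E
```

```text
at [0.4809 0.3582 0.2514] [ 1.7999e+02 -1.0000e-02 -8.7860e+01] t 4.83 rows cm/deg: [ 3.81  0.14 12.14] [ 0.01 -0.01  7.14]
at [0.4809 0.3582 0.2514] [ 1.7999e+02 -1.0000e-02 -8.7860e+01] t 4.83 rows cm/deg: [ 3.81  0.14 17.79] [ 0.01 -0.01  7.14]
```

Emit:
send_rows --plan '[[[2,0,2,0,0,3],[3.8,0.14,5,0,0,7],[3.8,0.14,8,0,0,7.1],[3.8,0.14,10,0,0,7.1],[3.8,0.14,11,0,0,7.1],[3.8,0.14,11,0,0,7.1],[3.8,0.14,11,0,0,7.1]]]'

```text
clock: 5.42
tool_pos: [0.4817, 0.3199, 0.1422]
orientation: [-180.0, -0.0, -95.0]
force: [-0.7, -0.3, 0.3]
opening: 0.0391
gripper_force: 0.0
```

```bash
python3 - <<'E'
from h import *
s=snap('scene','s7.png');d=snap('side','d7.png');go(.481,.320,.0735,-95)
a=cv2.resize(s['img'][150:250,400:520],None,fx=3.3,fy=3.3,interpolation=2);b=cv2.resize(d['img'][220:360,215:345],(396,426),interpolation=2)
o=np.zeros((430,800,3),np.uint8);o[:a.shape[0],:396]=a;o[:426,400:796]=b;cv2.imwrite('pics/c7.png',o[:,:,::-1])
E
```

```text
at [0.4819 0.3208 0.1433] [-1.799e+02  1.100e-01 -9.500e+01] t 5.52 rows cm/deg: [0.11 0.1  6.98] [-0.1   0.11  0.  ]
```

View pics/c7.png

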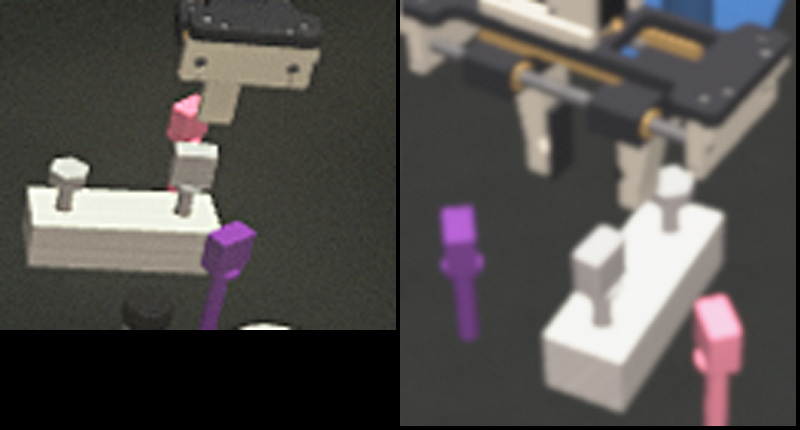

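The views show the gripper above the pin: pin block top at scene (460,195) and side (281,300). Both match the projection of (0.48, 0.32). The decoys are clear of the fingers, so I'll descend and grip.

Emit:
send_rows --plan '[[[0.1,0.1,1.5,0,0,0],[0.1,0.1,3,0,0,0],[0.1,0.1,4.5,0,0,0],[0.1,0.1,5.8,0,0,0],[0.1,0.1,6.6,0,0,0],[0.1,0.1,6.9,0,0,0],[0.1,0.1,6.9,0,0,0],[0.1,0.1,6.9,0,0,0]]]'

```text
clock: 6.18
tool_pos: [0.4804, 0.3198, 0.0735]
orientation: [-180.0, 0.0, -95.0]
force: [0.8, -1.1, -0.6]
opening: 0.0391
gripper_force: 0.0
```

Emit:
send_rows --plan '[[[0,0,0,0,0,0],[0,0,0,0,0,0],[0,0,0,0,0,0],[0,0,0,0,0,0],[0,0,0,0,0,0],[0,0,0,0,0,0],[0,0,0,0,0,0],[0,0,0,0,0,0]]]' --fingers 0

```text
clock: 6.85
tool_pos: [0.48, 0.3195, 0.0729]
orientation: [-180.0, 0.0, -95.0]
force: [-1.2, 0.9, 4.6]
opening: 0.0179
gripper_force: 30.0
```

Emit:
send_rows --plan '[[[0,0,-0.7,0,0,0],[0,0,-1.5,0,0,0],[0,0,-3,0,0,0],[0,0,-5,0,0,0],[0,0,-8,0,0,0],[0,0,-11,0,0,0],[0,0,-14,0,0,0],[0,0,-14,0,0,0]]]'

```text
clock: 7.52
tool_pos: [0.4822, 0.321, 0.2198]
orientation: [-179.6, 0.4, -94.9]
force: [1.7, 1.0, 0.1]
opening: 0.0178
gripper_force: 30.0
```

```bash
python3 - <<'E'
from h import *
go(.5955,-.1752,.213,-95);print(ctrl.get_obs()['opening'],ctrl.get_obs()['force'])
s=snap('scene','s8.png');d=snap('side','d8.png')
o=ctrl.get_obs()['tool_pos']
for n in (s,d): print([proj(n,o+[0,0,z]).round(1).tolist() for z in (-.063,-.008)])
E
```

```text
at [0.4822 0.321  0.2198] [-179.62    0.38  -94.95] t 7.52 rows cm/deg: [ 48.46 -15.57   0.46] [-0.38  0.38  0.05]
0.017799075434374183 [1.72099368 1.03294052 0.12401281]
[[462.8, 176.4], [467.4, 155.9]]
[[279.9, 276.2], [279.0, 249.2]]
```

```bash
python3 - <<'E'
from h import *
s=snap('scene','s9.png');d=snap('side','d9.png');o=ctrl.get_obs();p=o['tool_pos'];print(p,o['orientation'])
for nm,n in (('s',s),('d',d)):
    g=cv2.cvtColor(n['img'],cv2.COLOR_RGB2GRAY)
    for z in (-.055,-.045,-.035,-.025):
        u,v=proj(n,p+[0,0,z]);r=int(round(v));c=np.arange(int(u)-14,int(u)+15);x=g[r,c].astype(float);wt=np.clip(x-np.percentile(x,30)-15,0,None)
        print(nm,z,u.round(2),v.round(1),'meas',((wt*c).sum()/wt.sum()).round(2),x.astype(int).tolist())
    v0=[proj(n,p+[0,0,z]).round(1) for z in (-.07,-.063)];print(v0,g[int(v0[1][1])-6:int(v0[1][1])+8,int(round(v0[1][0]))].tolist())
E
```

```text
[0.4792458  0.31883791 0.21203809] [ 1.79938289e+02 -3.80794114e-02 -9.50185908e+01]
s -0.055 462.82 174.2 meas 464.19 [58, 59, 60, 56, 63, 60, 61, 58, 62, 59, 58, 60, 54, 75, 102, 121, 129, 130, 121, 65, 55, 61, 57, 63, 60, 61, 58, 60, 62]
s -0.045 463.64 170.5 meas 464.94 [54, 62, 57, 58, 59, 56, 60, 57, 54, 55, 59, 57, 54, 79, 110, 123, 132, 135, 108, 52, 54, 59, 51, 57, 60, 53, 58, 56, 56]
s -0.035 464.48 166.8 meas 466.02 [54, 55, 53, 58, 58, 52, 49, 55, 60, 53, 60, 55, 56, 82, 110, 125, 134, 139, 127, 51, 51, 59, 62, 52, 56, 53, 53, 56, 55]
s -0.025 465.33 163.1 meas 466.7 [52, 51, 58, 52, 51, 52, 54, 55, 49, 50, 48, 52, 56, 87, 114, 124, 128, 130, 99, 47, 56, 54, 55, 53, 55, 52, 55, 52, 52]
[array([461.6, 179.6]), array([462.2, 177.1])] [79, 92, 97, 102, 111, 121, 83, 51, 59, 186, 213, 183, 128, 117]
d -0.055 280.49 273.4 meas 279.58 [61, 61, 61, 61, 62, 62, 62, 63, 65, 81, 111, 137, 151, 157, 156, 152, 139, 115, 86, 66, 60, 59, 60, 61, 61, 61, 60, 61, 61]
d -0.045 280.33 268.6 meas 279.45 [63, 63, 63, 62, 61, 62, 62, 62, 66, 84, 116, 141, 153, 157, 158, 152, 138, 112, 83, 66, 61, 61, 61, 62, 61, 61, 60, 62, 61]
d -0.035 280.16 263.7 meas 279.37 [61, 62, 63, 62, 61, 61, 62, 63, 66, 87, 118, 142, 153, 158, 157, 151, 137, 111, 81, 66, 60, 61, 62, 61, 62, 62, 62, 63, 63]
d -0.025 279.99 258.8 meas 279.34 [60, 60, 61, 60, 62, 60, 62, 60, 61, 66, 87, 117, 141, 153, 158, 157, 150, 136, 108, 79, 63, 62, 61, 62, 63, 62, 63, 62, 63]
[array([280.7, 280.5]), array([280.6, 277.2])] [152, 152, 152, 152, 152, 150, 145, 126, 93, 67, 62, 61, 61, 62]
```

```bash
python3 - <<'E'
from h import *
go(.5955,-.13,.213,-95)
E
```

```text
at [0.4792 0.3188 0.212 ] [ 1.7994e+02 -4.0000e-02 -9.5020e+01] t 7.72 rows cm/deg: [ 43.69 -15.51  -0.08] [ 0.06 -0.04 -0.02]
```

Emit:
send_rows --plan '[[[2,-0.7,0,0,0,0],[5,-1.8,0,0,0,0],[8.5,-3,0,0,0,0],[12,-4.3,0,0,0,0],[15.5,-5.5,0,0,0,0],[19,-6.7,0,0,0,0],[22.5,-8,0,0,0,0],[26,-9.2,0,0,0,0]]]'

```text
clock: 8.38
tool_pos: [0.5482, 0.0503, 0.2113]
orientation: [179.9, -0.1, -95.0]
force: [1.0, 0.9, -1.0]
opening: 0.0179
gripper_force: 30.0
```

Emit:
send_rows --plan '[[[3.5,-1.2,0,0,0,0],[7,-2.5,0,0,0,0],[10.5,-3.7,0,0,0,0],[13.5,-4.9,0,0,0,0],[16,-5.7,0,0,0,0],[17.2,-6.2,0,0,0,0],[17.7,-6.3,0,0,0,0],[17.7,-6.3,0,0,0,0]]]'

```text
clock: 9.05
tool_pos: [0.5956, -0.1303, 0.2112]
orientation: [179.9, -0.0, -95.1]
force: [0.0, 0.1, -1.0]
opening: 0.0177
gripper_force: 30.0
```

```bash
python3 - <<'E'
from h import *
ctrl.snapshot('side');ctrl.snapshot('side')
w=snap('wrist','w10.png');eye(w);go(.5955,-.1765,.165,-95)
E
```

```text
[316 140  14  13 137] [322.3 146.1] [ 0.5955 -0.1748  0.096 ] r 0.1801 ang -84.43
at [ 0.5959 -0.1285  0.2123] [ 1.7996e+02  1.0000e-02 -9.4950e+01] t 9.2 rows cm/deg: [ 4.79 -0.38  4.73] [0.04 0.01 0.05]
```

Emit:
send_rows --plan '[[[1.5,-0.1,1,0,0,0],[3.2,-0.25,2.5,0,0,0],[4.3,-0.35,3.7,0,0,0],[4.78,-0.38,4.3,0,0,0],[4.78,-0.38,4.4,0,0,0],[4.78,-0.38,4.4,0,0,0],[4.78,-0.38,4.4,0,0,0]]]'

```text
clock: 9.78
tool_pos: [0.5962, -0.1769, 0.1692]
orientation: [-180.0, -0.0, -95.0]
force: [0.8, 0.0, -0.7]
opening: 0.0178
gripper_force: 30.0
```

```bash
python3 - <<'E'
from h import *
s=snap('scene','s11.png');d=snap('side','d11.png');o=ctrl.get_obs();p=o['tool_pos'];print(p,o['orientation'],o['force'])
for nm,n,i in (('s',s,'s9'),('d',d,'d9')):
    g=cv2.cvtColor(n['img'],cv2.COLOR_RGB2GRAY)
    for z in (-.05,-.04,-.03):
        u,v=proj(n,p+[0,0,z]);r=int(round(v));c=np.arange(int(u)-14,int(u)+15);x=g[r,c].astype(int)
        print(nm,z,u.round(2),v.round(1),x.tolist())
E
```

```text
[ 0.59635942 -0.17690618  0.16943266] [-1.79922428e+02  1.48430852e-03 -9.49597350e+01] [-0.02169079  0.44926444 -1.51630577]
s -0.05 248.07 207.1 [195, 198, 200, 202, 224, 213, 199, 189, 120, 95, 91, 64, 86, 135, 136, 131, 120, 90, 38, 49, 48, 50, 48, 50, 52, 50, 47, 52, 48]
s -0.04 247.49 203.6 [39, 40, 46, 41, 35, 33, 31, 105, 210, 212, 213, 198, 96, 122, 134, 132, 129, 110, 59, 44, 46, 49, 47, 53, 51, 49, 47, 48, 42]
s -0.03 246.91 200.0 [150, 140, 133, 137, 136, 136, 139, 147, 179, 216, 213, 210, 192, 133, 126, 134, 130, 118, 77, 39, 45, 45, 48, 49, 43, 47, 50, 50, 47]
d -0.05 333.64 160.5 [59, 61, 61, 61, 60, 60, 61, 60, 60, 61, 64, 87, 121, 145, 153, 148, 129, 106, 99, 105, 109, 112, 114, 115, 116, 115, 112, 108, 103]
d -0.04 333.75 157.0 [61, 61, 60, 60, 61, 59, 60, 61, 61, 62, 65, 85, 118, 142, 153, 150, 130, 99, 73, 66, 66, 67, 65, 64, 62, 60, 60, 60, 60]
d -0.03 333.87 153.4 [60, 60, 60, 60, 61, 60, 60, 60, 60, 60, 63, 77, 106, 135, 152, 153, 140, 110, 77, 63, 60, 61, 60, 60, 59, 61, 61, 61, 62]
```

Emit:
send_rows --plan '[[[0,0.07,0.2,0,0,0],[0,0.07,0.5,0,0,0],[0,0.07,0.8,0,0,0],[0,0.07,0.95,0,0,0],[0,0.07,1.05,0,0,0],[0,0.07,1.15,0,0,0],[0,0.07,1.2,0,0,0],[0,0.07,1.2,0,0,0]]]'

```text
clock: 10.55
tool_pos: [0.5951, -0.177, 0.1563]
orientation: [180.0, 0.0, -95.0]
force: [-0.1, 2.0, -0.4]
opening: 0.0177
gripper_force: 30.0
```

Emit:
send_rows --plan '[[[0,0,0.05,0,0,0],[0,0,0.1,0,0,0],[0,0,0.15,0,0,0],[0,0,0.2,0,0,0],[0,0,0.2,0,0,0]]]'

```text
clock: 10.97
tool_pos: [0.5951, -0.1771, 0.1545]
orientation: [-180.0, 0.0, -95.0]
force: [1.1, 4.7, 0.6]
opening: 0.0179
gripper_force: 30.0
```

Emit:
send_rows --plan '[[[-0.05,0,0,0,0,0],[-0.1,0,0,0,0,0],[-0.12,0,0.05,0,0,0],[-0.12,0,0.15,0,0,0],[-0.12,0,0.2,0,0,0],[-0.12,0,0.2,0,0,0]]]'

```text
clock: 11.47
tool_pos: [0.5951, -0.1765, 0.1523]
orientation: [180.0, -0.0, -95.0]
force: [1.5, 0.6, -1.6]
opening: 0.0176
gripper_force: 30.0
```

Emit:
send_rows --plan '[[[0,0,0.15,0,0,0],[0,0,0.3,0,0,0],[0,0,0.45,0,0,0],[0,0,0.6,0,0,0],[0,0,0.7,0,0,0],[0,0,0.7,0,0,0]]]'

```text
clock: 11.97
tool_pos: [0.595, -0.1762, 0.1452]
orientation: [180.0, -0.0, -95.0]
force: [-0.4, -0.9, -0.8]
opening: 0.018
gripper_force: 30.0
```

Emit:
send_rows --plan '[[[0,0,0.05,0,0,0],[0,0,0.1,0,0,0],[0,0,0.15,0,0,0],[0,0,0.2,0,0,0],[0,0,0.25,0,0,0],[0,0,0.25,0,0,0]]]'

```text
clock: 12.47
tool_pos: [0.5952, -0.1762, 0.1429]
orientation: [180.0, 0.0, -95.0]
force: [0.5, 0.9, -0.4]
opening: 0.0178
gripper_force: 30.0
```

Emit:
send_rows --plan '[[[0,0,0.05,0,0,0],[0,0,0.1,0,0,0],[0,0,0.15,0,0,0],[0,0,0.15,0,0,0]]]'

```text
clock: 12.8
tool_pos: [0.5951, -0.1762, 0.1414]
orientation: [180.0, 0.0, -95.0]
force: [0.5, -0.1, -0.5]
opening: 0.0174
gripper_force: 30.0
```

Emit:
send_rows --plan '[[[0,0,0.05,0,0,0],[0,0,0.1,0,0,0],[0,0,0.15,0,0,0],[0,0,0.2,0,0,0],[0,0,0.25,0,0,0],[0,0,0.3,0,0,0],[0,0,0.3,0,0,0]]]'

```text
clock: 13.38
tool_pos: [0.5952, -0.1762, 0.1384]
orientation: [180.0, 0.0, -95.0]
force: [0.0, 1.8, -1.7]
opening: 0.0178
gripper_force: 30.0
```

Emit:
send_rows --plan '[[[0,0,0.05,0,0,0],[0,0,0.15,0,0,0],[0,0,0.25,0,0,0],[0,0,0.35,0,0,0],[0,0,0.45,0,0,0],[0,0,0.5,0,0,0],[0,0,0.5,0,0,0]]]'

```text
clock: 13.97
tool_pos: [0.5951, -0.1762, 0.1334]
orientation: [180.0, -0.0, -95.0]
force: [-0.3, 0.3, -0.6]
opening: 0.0178
gripper_force: 30.0
```

Emit:
send_rows --plan '[[[0,0,0.2,0,0,0],[0,0,0.5,0,0,0],[0,0,0.8,0,0,0],[0,0,1.1,0,0,0],[0,0,1.3,0,0,0],[0,0,1.4,0,0,0],[0,0,1.4,0,0,0]]]'

```text
clock: 14.55
tool_pos: [0.595, -0.1762, 0.1192]
orientation: [180.0, -0.0, -95.0]
force: [-0.2, 0.0, -0.8]
opening: 0.0176
gripper_force: 30.0
```

Emit:
send_rows --plan '[[[0,0,0.2,0,0,0],[0,0,0.5,0,0,0],[0,0,0.8,0,0,0],[0,0,1,0,0,0],[0,0,1.2,0,0,0],[0,0,1.3,0,0,0],[0,0,1.3,0,0,0]]]'

```text
clock: 15.13
tool_pos: [0.595, -0.1762, 0.1062]
orientation: [180.0, -0.0, -95.0]
force: [0.6, 1.5, -0.9]
opening: 0.0178
gripper_force: 30.0
```

Emit:
send_rows --plan '[[[0,0,0.03,0,0,0],[0,0,0.06,0,0,0],[0,0,0.1,0,0,0],[0,0,0.1,0,0,0],[0,0,0.1,0,0,0]]]'

```text
clock: 15.55
tool_pos: [0.5952, -0.1762, 0.1056]
orientation: [-180.0, 0.0, -95.0]
force: [-0.2, -0.3, -1.5]
opening: 0.0178
gripper_force: 30.0
```

Emit:
send_rows --plan '[[[0,0,0.03,0,0,0],[0,0,0.06,0,0,0],[0,0,0.1,0,0,0],[0,0,0.1,0,0,0],[0,0,0.1,0,0,0]]]'

```text
clock: 15.97
tool_pos: [0.5952, -0.1762, 0.1045]
orientation: [180.0, 0.0, -95.0]
force: [1.0, -0.1, -1.7]
opening: 0.0181
gripper_force: 30.0
```

```bash
python3 - <<'E'
from h import *
for _ in range(3):
    s=ctrl.snapshot('side');o=ctrl.get_obs();print(o['tool_pos'].round(4),o['force'].round(2))
E
```

```text
[ 0.5952 -0.1762  0.1046] [-0.18  0.45 -1.07]
[ 0.5952 -0.1762  0.1046] [ 0.41  0.28 -1.47]
[ 0.5953 -0.1762  0.1046] [ 0.31 -0.92 -0.07]
```

Emit:
send_rows --plan '[[[0,0,0.03,0,0,0],[0,0,0.05,0,0,0],[0,0,0.07,0,0,0],[0,0,0.07,0,0,0]]]'

```text
clock: 16.45
tool_pos: [0.5952, -0.1762, 0.104]
orientation: [-180.0, -0.0, -95.0]
force: [-0.4, 1.0, 0.2]
opening: 0.0178
gripper_force: 30.0
```

Emit:
send_rows --plan '[[[0,0,0.03,0,0,0],[0,0,0.05,0,0,0],[0,0,0.05,0,0,0],[0,0,0.05,0,0,0]]]'

```text
clock: 16.78
tool_pos: [0.5955, -0.1762, 0.1039]
orientation: [-180.0, -0.0, -95.0]
force: [-1.4, 1.9, 5.3]
opening: 0.018
gripper_force: 30.0
```

Contact came at TCP z 0.1039, where the collar should seat, with 5 N of force. Releasing and retreating.

Emit:
send_rows --plan '[[[0,0,0,0,0,0],[0,0,0,0,0,0],[0,0,0,0,0,0],[0,0,0,0,0,0],[0,0,0,0,0,0],[0,0,0,0,0,0]]]' --fingers 0.45

```text
clock: 17.28
tool_pos: [0.5952, -0.1762, 0.1032]
orientation: [180.0, 0.0, -95.0]
force: [-0.9, 0.9, -0.1]
opening: 0.0391
gripper_force: 0.0
```

Emit:
send_rows --plan '[[[0,0,-1,0,0,0],[0,0,-3,0,0,0],[0,0,-5.5,0,0,0],[-2,0,-9,0,0,0],[-4,0,-12,0,0,0],[-5,0,-14,0,0,0],[-5,0,-14,0,0,0]]]'

```text
clock: 17.87
tool_pos: [0.6022, -0.1251, 0.25]
orientation: [-179.5, 0.0, -94.9]
force: [-0.4, -0.2, 0.5]
opening: 0.0395
gripper_force: 0.0
```

```bash
python3 - <<'E'
from h import *
o=ctrl.get_obs();print(o['opening'],o['tool_pos'],o['clock'])
w=snap('wrist','w12.png');s=snap('scene','s12.png');d=snap('side','d12.png')
a=cv2.resize(w['img'][90:240,230:430],(400,300));b=cv2.resize(s['img'][170:260,210:350],(400,257),interpolation=2);c=cv2.resize(d['img'][130:240,250:400],(396,290),interpolation=2)
o=np.zeros((560,800,3),np.uint8);o[:300,:400]=a;o[:257,400:]=b;o[260:550,400:796]=c;cv2.imwrite('pics/c12.png',o[:,:,::-1])
for n in (s,d): print([proj(n,[.5955,-.175,z]).round(1).tolist() for z in (.096,.1,.130)])
E
```

```text
0.039454193889032846 [ 0.60217679 -0.12513145  0.24996292] 17.8667
[[250.3, 215.0], [250.1, 213.7], [248.4, 203.2]]
[[333.4, 169.1], [333.4, 167.8], [333.8, 157.1]]
```

View pics/c12.png

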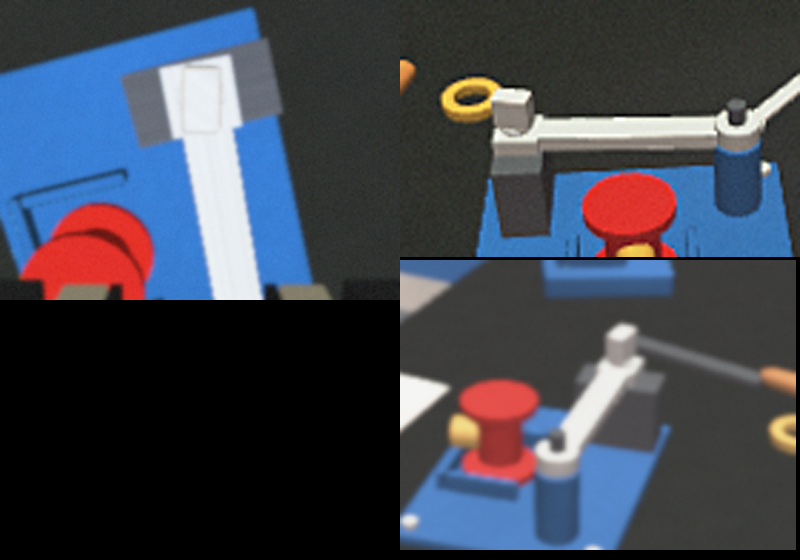

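The check views show the bar shut over the keeper and the pin upright in the eye. Its block top is at scene (249,203), against (248,203) predicted for a seated collar. The gripper is clear, so I'm handing in.

```bash
python3 -c "
from plant import ctrl
print(ctrl.close_job())"
```

```text
the job is handed in; nothing more can be done
None
```

The gate bar is shut, and the pin is through the bar's eye and the keeper's hole with its collar seated. It is released with the gripper clear, and I handed the job in at about 18 s of the 72 s; the hand-in returned no verdict.

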